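# Locate a walnut blank on the routing jig's pin and latch it

### The arm

A 6-joint arm with a two-finger parallel gripper is mounted at the origin on the work surface. World frame = base frame: x ahead of the robot, y to its left, z up, the work surface at z = 0. Lengths are in m, angles in degrees, forces in N, time in s.
With the tool pointing down it reaches from about 0.35 to 0.8 m from the base axis. Payload 7.3 kg.
Tool frame: the origin (TCP) lies at the very end of the fingers, on their centre line; the grasp point (between the pads) lies 19 mm behind it; y points along the fingers, z is the direction in which the jaws open and shut, and the axes are right-handed (so a half turn about y gives the same grasp; the last joint's range is limited). The gripper opens to 85 mm and grips with 20 to 120 N. Pads are 22 mm wide; open, the fingers measure 114 mm over their backs; the gripper's body (76 mm by 85 mm) begins 54 mm behind the grasp point. The pads swing forward as they close: fully open they stand 13 mm farther back than shut.
Start: joints at [60.39, 19.595, 87.324, -0, 73.075, -8.365], TCP at [0.19, 0.489, 0.231] pointing down, gripper open.
Joint ranges: [-145.02, 145.02], [-44.19, 115.74], [2.07, 154.8], [-57.11, 237.11], [16.16, 152.29], [-177.93, 177.93]. Speed limits (degrees/s): [147.25, 147.25, 180, 180, 180, 180].

### API

Orientations are given as [roll, pitch, yaw] about the fixed x, y, z axes, in that order (R = Rz(yaw) Ry(pitch) Rx(roll)).
In Python, from bench import bot gives the robot as it stands. The module is installed in compiled form; this text tells all that it offers.
- The arm moves only by the tool send_rows, never from a script. Its argument "deltas" is a list of rows, each a list of 2 entries, a list of its own where there are three numbers: the shift along the tool's x, y, z in mm, then the turn about the tool's y in rad. In form: [[[dx, dy, dz], twist], ...]. A call has 1 to 12 rows; each row shifts and turns the commanded pose from where the row before left it, along the tool's axes as they then stand; what a row does not reach is not made up. A row lasts 1/10 s, in which the tool goes at most 50 mm and 8.59 degrees, less where a joint would pass 70% of its speed; a pose out of reach is approached as far as the arm can. A call is refused whole if a number of a shift passes 50 or a number of a turn 0.15, either way. A call with a gripper value outside its range is refused whole. "gripper" is the closure, from 0 (fully open) to 1 (shut), set as the call begins (left out, the last holds). The fingers move at their own pace and stop on an object; the grip force is fixed at half the most. Time passes only in rows, so rows that do not move let the fingers close. It gives the time, the measured TCP pose, the force and the opening at its end, in the units of the state.
- bot.state(): the state, without advancing time (a new reading comes with each control period).
- bot.read_camera(name): name is "scene" or "top"; returns (picture, depth): 420x560x3 uint8, red, green, blue; 420x560 float32, m along the optical axis (not along the pixel's ray), 0 where there is no reading.
- bot.camera_info(name): a dict with "fx", "fy", "cx", "cy" (pixels), "dist" ([k1, k2, p1, p2, k3] as OpenCV has them; the pictures are not rectified), "rvec" (rotation vector, rad) and "tvec" (3), from world to camera coordinates, as OpenCV has them. Camera axes: x right, y down, z forward; pixel columns grow to the right and rows downward; lengths in m; the calibration is good to about 2 mm. A picture is of the moment at which its call begins. camera_info takes no time and is no camera call.
- bot.close_job(): hands the job in, once; it reports no verdict.
Trained networks look in the newest picture that a camera, given by its name, has taken for a name from the list of things; names that differ only in an ending like _2 or _b are one class to them, and where a whole thing is asked for, a point or a joint stands for the part that bears it (a point fixed in the world has none). Each returns a list of dicts, best first, with "p" (0 to 1); they miss things now and then, are a little off and sometimes report something else, mostly with a low value. They report only what shows in the picture. A call takes as long as a camera call. They do not tell look-alikes from the thing itself.
- bot.recognise(query, camera): "xyz" ([x, y, z] in m, in world coordinates, good to about 4 mm: the middle of the surface that is visible of it).
The state is a dict: "t": time; "joint_positions": joint angles; "dq": joint speeds; "joint_efforts": joint torques, N m; "position": TCP position; "ee_rot": TCP orientation; "wrist_force": force on the tool from outside, world axes, zero at the start; "torque": the same for the moment, N m; "width": finger opening in m.
Only numpy, scipy, OpenCV 4.12 (cv2) and the standard library are available. Lean on these libraries where they do the work, as an engineer would, in place of code of your own. Each camera call takes 0.05 s, during which the arm holds its last target.

### The job

Set the walnut board up on the plywood routing jig: nudge it along, without lifting it off the jig, until its hole drops over the steel pin and it lies flat on the plywood, with its long edge flush against the stop bar. Then swing the steel turn-bar by its knob or side all the way across the board, let go, and leave the other things on the bench alone.

Things in the scene. Friction and masses are not known exactly. Their poses are not given: they have to be found in the camera images.
- jig: Fixed plywood routing jig, base 18 mm thick on the bench (bench z = 0). Origin on the locating pin's axis at bench level; x points away from the robot (when not yawed), y to its left, z up. The base spans x -230..+60 and y -170..+160 mm, top at z 18 mm. It carries the pin, the stop bar and the turn-bar.
- stop_face (a point): Middle of the stop face. The fixed stop bar, of mid-brown wood, stands on the jig: 90 mm long along the jig's x, 36 mm wide, 18 mm high (its top 36 mm above the bench), spanning jig x -150..-60, y +50..+86 mm. Its stop face is the one towards jig -y, at y = +50 mm. This point is 27 mm above the bench and has the jig's axes.
- jig_pin (a point): Top centre of the fixed upright steel locating pin: 16 mm diameter, 22 mm tall above the plywood, its upper 5 mm tapering to a flat top of 8 mm. This point is 40 mm above the bench, with the jig's axes. At the start it is underneath the far part of the board, holding it up.
- board: Loose walnut board 200 x 100 x 15 mm, about 0.15 to 0.28 kg. Origin at the centre of its underside, x along its length towards the end with the hole, y to its left, z up. At the start its near end lies on the plywood and its far part leans on the pin's top (tilt about 0.12 rad), yawed 0.15 to 0.38 rad anticlockwise from the jig, its near end away from the stop bar. It slides when pushed on its edges.
- board_hole (a point): Centre, at the underside, of the board's 22 mm round through hole: on the midline, 50 mm from the board's centre and 50 mm from its far end. At the start it is 25 to 45 mm short of the pin and off to one side. Once over the pin (3 mm play all round) the board drops flat: underside 18 mm, top 33 mm above the bench, and it can still be swung about the pin.
- board_edge (a point): Point on the board's long +y edge face (the one that goes against the stop face), half way up its thickness, 60 mm from the board's centre towards the end without the hole. With this edge flush on the stop face, the board's x is parallel to the jig's x.
- turnbar (a joint): Angle of the turn-bar in rad: 0 = square across the board, pointing along the jig's -y (a hard stop); about 1.57 = above the stop bar, parallel to it, pointing along the jig's -x; grows clockwise seen from above, to 1.9 at most. Starts between 1.2 and 1.7. Light friction (0.05 N m) keeps it where it is left.
- turnbar_pivot (a point): Upright pivot axis of the turn-bar on top of the stop bar (jig x -105, y +68 mm), 37 mm above the bench. The turn-bar is a flat steel arm 24 mm wide and 12 mm thick, its underside 37 mm above the bench (4 mm above the seated board), reaching 85 mm from the pivot on the knob's side and 15 mm on the other.
- turnbar_knob (a point): Middle of the black knob, 18 mm diameter, 30 mm tall, that stands on the turn-bar 72 mm from its pivot; this point is 64 mm above the bench, the knob's top 79 mm.
- wrench: Bystander: steel wrench 130 mm long lying on the jig's base, beyond the stop bar on its +y side. Origin at the middle of its underside. Leave alone.
- tape_roll: Bystander: grey roll of tape, 64 mm across, 20 mm high, lying on the jig's far right corner. Origin at the centre of its underside. Leave alone.
- glue: Bystander: white glue bottle, 54 mm across, 170 mm tall, standing to the left. Origin under its centre. Leave alone.
- mallet: Bystander: hammer 270 mm long lying to the right, nearer the robot. Leave alone.
- offcut: Bystander: walnut offcut 60 x 220 x 30 mm without a hole, lying left of the robot, short of the jig. Origin at the centre of its underside. Leave alone.
- template: Bystander: thin black template 130 x 150 x 6 mm with two windows, lying to the right. Leave alone.
There are look-alikes about, which are no part of the job. Leave any pink look-alike of the board alone.

How it is judged (in metres and radians):
On the way, in this order (a step that is already met when the one before it is completed fails the run):
1. the board lies flat with its hole over the pin and its long edge flush against the stop face (horizontal distance between board_hole and jig_pin below 0.006 m and angle between board's own z axis and vertical below 0.03 rad and z of board_hole in the frame of jig below 0.022 m and y of board_edge in the frame of jig above 0.0445 m and angle between the x axis of board and the x axis of jig, either way round below 0.05 rad), for 0.3 s.
2. the turn-bar is swung across the board (value of joint turnbar below 0.15 rad), for 0.2 s.
At the end, for the whole second after the job is handed in: Board flat on the jig (tilt < 0.03 rad, underside at the hole < 4 mm off the plywood), hole over the pin (axes within 6 mm), edge point < 5.5 mm from the stop face, parallel to the jig within 0.05 rad; turn-bar within 0.15 rad of square across; board at rest (all of step 1 and value of joint turnbar below 0.15 rad and linear speed of board below 0.02 m/s); the robot touches nothing.
It fails at once if the board is lifted off the jig (origin more than 60 mm above the bench) (height (world z) of board above 0.06 m).
It fails at once if a bystander is moved by more than 30 mm (distance of any of wrench, tape_roll, glue, mallet, offcut, template from where it was at the start of the episode above 0.03 m).
It also fails if it takes over 72 s, if anything falls off the work surface, if the arm or the gripper's body presses on something with over 40 N, if the wrist force passes 120 N, or if a joint passes its speed limit or range.

## Working session

There is one attempt and no reset: what is moved stays moved. The work goes in short steps, Python scripts to look and compute and a tool call to move; the robot and the scene stay as the last step left them, time stands still between calls to the robot, and variables do not carry over. Pictures are saved under pics/ and viewed, and the job is handed in when it is done.

Besides the shell and the picture viewer there is one more tool, called after "Call:" in YAML: its name, and indented under it one key for each argument. send_rows: Moves the arm, as the interface text tells. Its arguments: {"type":"object","properties":{"deltas":{"type":"array","items":{"type":"array"}},"gripper":{"type":"number"}},"required":["deltas"]}

```bash
mkdir -p pics; ls; python3 - <<'E'
from bench import bot
import cv2
print(bot.state())
for n in ["scene","top"]:
    p,d=bot.read_camera(n); cv2.imwrite(f"pics/{n}0.png",p[:,:,::-1]); print(n,bot.camera_info(n))
    for q in ["board","board_hole","turnbar_knob","turnbar_pivot","stop_face","jig","tape_roll","wrench"]:
        for r in bot.recognise(q,n)[:3]: print(q,r)
E
```

```text
pics
{'t': 0.0, 'joint_positions': array([ 6.03891530e+01,  1.96367800e+01,  8.73769329e+01,  1.08133627e-03,
        7.30744645e+01, -8.36355902e+00]), 'dq': array([ 0.03088911, -0.0008037 ,  0.09025322,  0.03587948, -0.05841444,
        0.01991033]), 'joint_efforts': array([-1.85509089e-04, -4.33663523e+01, -2.46020633e+01, -8.56428937e-05,
        7.57877191e-03,  7.21681232e-06]), 'position': array([0.190019  , 0.48898054, 0.23062466]), 'ee_rot': array([-9.00870892e+01,  1.38487360e-02, -2.12476141e+01]), 'wrist_force': array([-0.36674887, -1.10549799,  0.7760651 ]), 'torque': array([ 0.00291095, -0.00598907, -0.01683336]), 'width': 0.08537225931433595}
scene {'fx': 417.6066967330513, 'fy': 417.6066967330513, 'cx': 281.83857446478765, 'cy': 212.2178349935913, 'dist': array([0.02588602, 0.        , 0.        , 0.        , 0.        ]), 'rvec': array([ 0.91231085,  2.3061429 , -1.22279987]), 'tvec': array([ 0.3480185 , -0.10140705,  1.3774714 ])}
board {'xyz': [0.7599, -0.3556, 0.015], 'p': 0.9}
board {'xyz': [0.6147, 0.0694, 0.0455], 'p': 0.7}
board {'xyz': [0.5497, -0.217, 0.0099
[... 807 characters left out ...]
rd {'xyz': [0.7521, -0.3733, 0.0163], 'p': 0.82}
board {'xyz': [0.5942, 0.0634, 0.0471], 'p': 0.77}
board {'xyz': [0.5399, -0.2248, 0.012], 'p': 0.71}
board_hole {'xyz': [0.5347, -0.2295, 0.0175], 'p': 0.92}
board_hole {'xyz': [0.5968, 0.0602, 0.0426], 'p': 0.85}
board_hole {'xyz': [0.7562, -0.376, 0.0174], 'p': 0.64}
turnbar_knob {'xyz': [0.5318, 0.147, 0.0514], 'p': 0.72}
turnbar_pivot {'xyz': [0.5684, 0.1177, 0.0215], 'p': 0.81}
stop_face {'xyz': [0.5672, 0.1165, 0.0202], 'p': 0.77}
jig {'xyz': [0.5702, 0.1158, 0.0174], 'p': 0.94}
tape_roll {'xyz': [0.7003, -0.0355, 0.0403], 'p': 0.77}
tape_roll {'xyz': [0.5653, 0.116, 0.0178], 'p': 0.53}
wrench {'xyz': [0.6491, 0.2206, 0.0245], 'p': 0.6}
```

View pics/scene0.png

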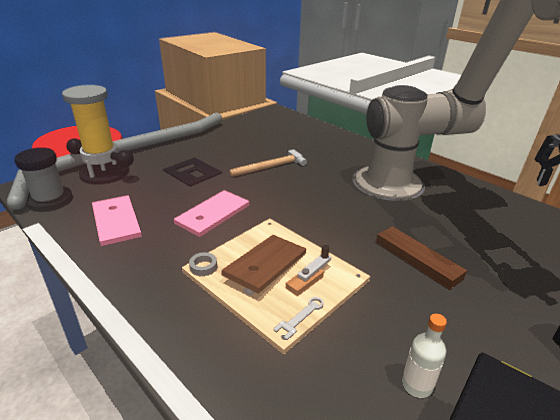

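View pics/top0.png

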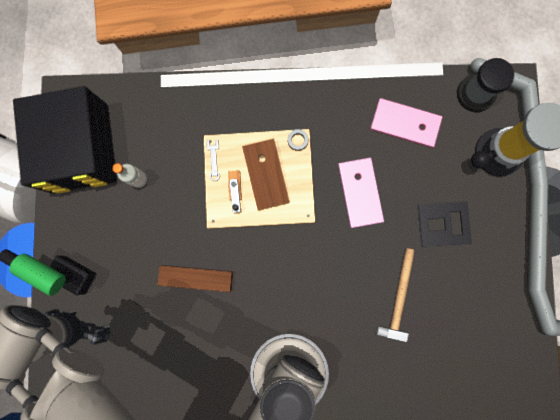

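The top view shows the walnut board on the plywood at about (265,174), with its hole at (262,159). The turn-bar is at (235,190), the wrench at (213,160) and the tape at (298,140). Two things could be mistaken for the board: the pink boards at (361,192) and (406,122), and the walnut offcut at (195,278), which has no hole. I choose the walnut board on the jig and will now check it in a close crop.

```bash
cat > h.py <<'E'
import numpy as np, cv2
from bench import bot
def cam(n):
    i=bot.camera_info(n); K=np.array([[i['fx'],0,i['cx']],[0,i['fy'],i['cy']],[0,0,1]])
    R,_=cv2.Rodrigues(np.array(i['rvec'],float)); return K,np.array(i['dist'],float),R,np.array(i['tvec'],float)
def ray(n,uv):
    K,D,R,t=cam(n); p=cv2.undistortPoints(np.array(uv,float).reshape(-1,1,2),K,D).reshape(-1,2)
    d=np.c_[p,np.ones(len(p))]; return -R.T@t, d@R, d, R, t
def atz(n,uv,z):
    c,d,_,_,_=ray(n,uv); z=np.broadcast_to(z,len(d)); return c+d*((z-c[2])/d[:,2])[:,None]
def dep(n,uv,depth):
    c,d,_,_,_=ray(n,uv); uv=np.array(uv).reshape(-1,2).astype(int); z=depth[uv[:,1],uv[:,0]]
    return c+d*z[:,None]
def cloud(n,depth):
    v,u=np.mgrid[0:420,0:560]; uv=np.c_[u.ravel(),v.ravel()]
    return dep(n,uv,depth).reshape(420,560,3)
def proj(n,P):
    K,D,R,t=cam(n); return cv2.projectPoints(np.array(P,float).reshape(-1,1,3),cv2.Rodrigues(R)[0],t,K,D)[0].reshape(-1,2)
E
python3 - <<'E'
from h import *
for n,(a,b,c,d) in {"top":(195,125,325,235),"scene":(175,210,380,360)}.items():
    p,dp=bot.read_camera(n); np.savez(f"{n}0.npz",p=p,d=dp)
    s=4 if n=="top" else 3.8
    cv2.imwrite(f"pics/{n}c.png",cv2.resize(p[b:d,a:c,::-1],None,fx=s,fy=s,interpolation=cv2.INTER_CUBIC))
    C=cloud(n,dp)
    hsv=cv2.cvtColor(p,cv2.COLOR_RGB2HSV)
    print(n,"ply sample", C[215,225] if n=="top" else C[300,250], hsv[215,225])
    # walnut mask: dark in jig area
    x,y,z=C[...,0],C[...,1],C[...,2]
    m=(x>.4)&(x<.78)&(y>-.1)&(y<.3)&(z>.012)
    ply=m&(abs(z-.018)<.006)&(p[...,0]>150)
    print("ply z",np.median(z[ply]),ply.sum())
    wal=m&(z>.022)&(p[...,0]<120)&(p[...,0]>p[...,2]*1.25)&(hsv[...,2]<130)
    k,l,st,ce=cv2.connectedComponentsWithStats(wal.astype(np.uint8))
    for i in range(1,k):
        if st[i,4]>100:
            P=C[l==i]; print(st[i],P.mean(0)); 
            q=np.linalg.lstsq(np.c_[P[:,:2],np.ones(len(P))],P[:,2],rcond=None)[0]; print("plane",q)
            print(cv2.minAreaRect(P[:,:2].astype(np.float32)))
    jig=m&(z>.012); 
    k,l,st,ce=cv2.connectedComponentsWithStats(jig.astype(np.uint8)); i=1+np.argmax(st[1:,4]); print("jig",cv2.minAreaRect(C[l==i][:,:2].astype(np.float32)))
E
```

```text
top ply sample [0.4751306  0.18988794 0.01536202] [ 30  35 251]
ply z 0.019129621451946743 6457
jig ((0.5883795022964478, 0.08752916008234024), (0.28796109557151794, 0.33131834864616394), 2.342845916748047)
scene ply sample [0.6925692  0.11871059 0.01927891] [169  88 255]
ply z 0.01782567889520842 7758
[222 248  84  45 441] [0.64076759 0.09988467 0.04434373]
plane [ 0.12012611  0.00883463 -0.03351163]
((0.607433021068573, 0.10456959903240204), (0.08850812911987305, 0.21810047328472137), 76.8392333984375)
jig ((0.5899730324745178, 0.08650409430265427), (0.2928158640861511, 0.3325656056404114), 2.3919544219970703)
```

View pics/topc.png

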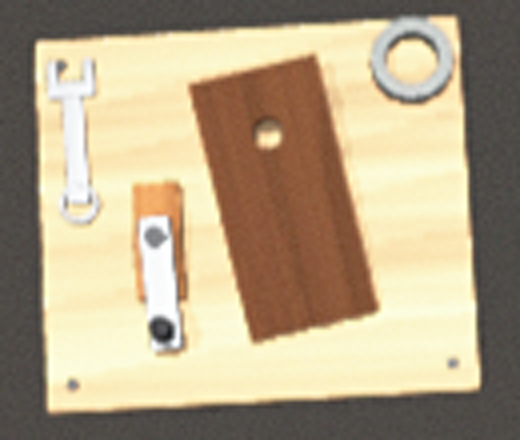

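View pics/scenec.png

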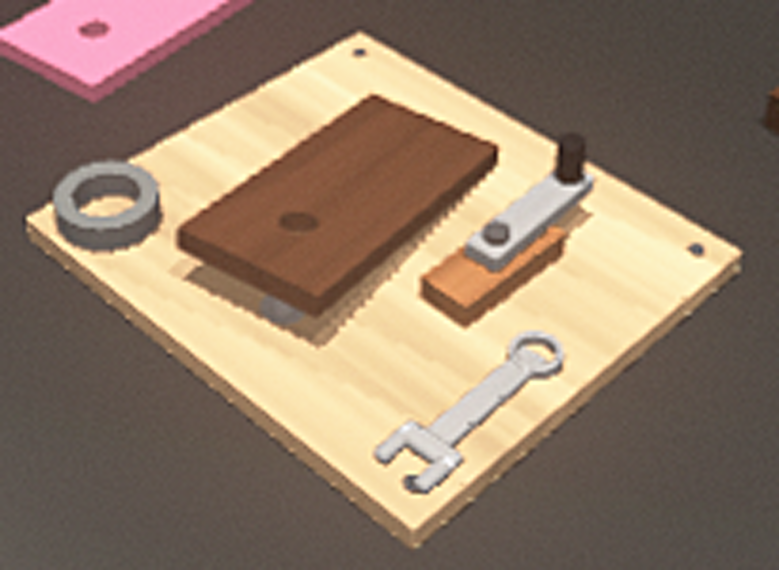

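```bash
cat > fit.py <<'E'
from h import *
from scipy.optimize import least_squares
from scipy.spatial.transform import Rotation as Rn
def fitjig(obs):
    X=np.array([[.06,.16,.018],[.06,-.17,.018],[-.23,-.17,.018],[-.23,.16,.018]])
    def res(p,split=False):
        c,s=np.cos(p[2]),np.sin(p[2]); W=X@np.array([[c,s,0],[-s,c,0],[0,0,1]])+[p[0],p[1],0]
        return np.concatenate([(proj(n,W)-o).ravel() for n,o in obs.items()])
    r=least_squares(res,[.67,.1,.04]); return r.x,res(r.x)
def fitboard(obs,flat=False):
    # corners order far-left, far-right, near-right, near-left, hole (top surface)
    X=np.array([[.1,.05,.015],[.1,-.05,.015],[-.1,-.05,.015],[-.1,.05,.015],[.05,0,.015]])
    def W(p):
        pt=0 if flat else p[3]; R=Rn.from_euler('ZYX',[p[2],-pt,0]).as_matrix(); return X@R.T+[p[0],p[1],.018 if flat else .018+.1*np.sin(pt)]
    def res(p): return np.concatenate([(proj(n,W(p)[:len(o)])-o).ravel() for n,o in obs.items()])
    r=least_squares(res,[.6,.07,.25,.12]); return r.x,res(r.x)
def crop(pts,a,b,s): return (np.array(pts,float)+.5)/s-.5+[a,b]
E
python3 - <<'E'
from fit import *
T=lambda q:crop(q,195,125,4); S=lambda q:crop(q,175,210,3.8)
jt=T([(35,40),(457,15),(480,388),(48,412)]); js=S([(415,532),(28,217),(360,32),(742,255)])
bt=T([(190,87),(316,54),(379,310),(253,342),(268,133)]); bs=S([(318,298),(178,238),(373,96),(497,150),(298,221)])
for o in ({'top':jt},{'scene':js},{'top':jt,'scene':js}):
    p,r=fitjig(o); print("jig",p.round(4),r.round(1))
J=p
for o in ({'top':bt},{'scene':bs},{'top':bt,'scene':bs}):
    p,r=fitboard(o); R=Rn.from_euler('ZYX',[p[2],-p[3],0]).as_matrix(); h=R@[.05,0,0]+[p[0],p[1],.018+.1*np.sin(p[3])]
    c,s=np.cos(J[2]),np.sin(J[2]); hj=np.array([[c,s],[-s,c]])@(h[:2]-J[:2]); bj=np.array([[c,s],[-s,c]])@(p[:2]-J[:2])
    print("board",p.round(4),r.round(1),"hole",h.round(4),"hole in jig",hj.round(4),"ctr in jig",bj.round(4),"relyaw",p[2]-J[2])
# turnbar knob top
k=T([(162,328)]); print("knob top-cam z.079",atz('top',k,.079)); pv=T([(155,236)]); print("pivot",atz('top',pv,.052))
c,s=np.cos(J[2]),np.sin(J[2]); print("pivot model",J[:2]+np.array([[c,-s],[s,c]])@[-.105,.068])
E
```

```text
jig [0.6738 0.0954 0.0395] [-0.   0.3  0.1  0.1  0.  -0.2 -0.1 -0.2]
jig [0.6743 0.0961 0.0378] [-0.2  0.2 -0.8  0.1  0.4 -0.1  0.7 -0.6]
jig [0.674  0.0958 0.0385] [-0.1  0.2  0.   0.1 -0.2 -0.2 -0.3 -0.3 -0.2 -0.  -0.8 -0.   0.3 -0.2
  0.6 -0.8]
board [0.5962 0.0625 0.2296 0.0651] [-0.3 -0.1  0.1  0.1  0.4 -0.1 -0.3 -0.1  0.1  0.2] hole [0.6448 0.0739 0.0278] hole in jig [-0.0301 -0.0208] ctr in jig [-0.0791 -0.0302] relyaw 0.19109521096429707
board [0.5996 0.0649 0.2304 0.1223] [ 0.3  0.9 -0.4 -1.7 -0.8 -0.2  0.6 -0.4  0.2  1.1] hole [0.6479 0.0762 0.0363] hole in jig [-0.0269 -0.0186] ctr in jig [-0.0756 -0.0281] relyaw 0.19181325658206153
board [0.5967 0.0624 0.2265 0.1035] [-0.4 -0.7  0.2 -0.4  0.3 -0.1 -0.4 -0.2  0.1 -0.1  0.2  1.  -0.1 -1.5
 -0.4 -1.   0.8 -1.2  0.3  0.9] hole [0.6451 0.0736 0.0335] hole in jig [-0.0298 -0.0211] ctr in jig [-0.0786 -0.0304] relyaw 0.1879735168829234
knob top-cam z.079 [[0.49258517 0.14981379 0.079     ]]
pivot [[0.56542093 0.15872818 0.052     ]]
pivot model [0.56650166 0.15970597]
```

The crop confirms the choice: a walnut board with one hole, leaning on the pin, and neither pink nor the offcut.
- **Jig:** about (0.674, 0.096), yaw 0.0385.
- **Board:** hole in the jig frame about (-29, -20) mm, relative yaw 0.19.

My plan has three pushes. First, both open fingers push the -y edge about 15 mm. Then they push the near end about 32 mm until the hole drops over the pin. Last, I swing the board against the stop.

```bash
cat > plan.py <<'E'
from h import *
def rows(tx,ty,tz,psi,step=40,tw=.12,show=True):
    s=bot.state(); p=np.array(s['position']); ps=np.radians(s['ee_rot'][2]); t=np.array([tx,ty,tz])
    dpsi=(np.radians(psi)-ps+np.pi)%(2*np.pi)-np.pi
    n=int(max(1,np.ceil(np.linalg.norm(t-p)*1000/step),np.ceil(abs(dpsi)/tw)))
    out=[]
    for i in range(n):
        d=(t-p)/n*1000; a=ps+dpsi*i/n
        c,sn=np.cos(a),np.sin(a)
        out.append([[round(d[0]*c+d[1]*sn,1),round(-d[2],1),round(-d[0]*sn+d[1]*c,1)],round(-dpsi/n,3)])
    print("now",p.round(4),np.array(s['ee_rot']).round(2),"rows",n)
    for o in out: print(o,end=",")
    print()
def bp(b,xy): # point in board frame->world (b: x,y,yaw)
    c,s=np.cos(b[2]),np.sin(b[2]); return np.array(b[:2])+np.array([[c,-s],[s,c]])@np.array(xy)
E
python3 - <<'E'
from plan import *
b=(.597,.0627,.2275); g=bp(b,(-.02,-.085)); print(g)
rows(g[0],g[1],.231,np.degrees(b[2])-90)
E
```

```text
[ 0.59668646 -0.02462068]
now [0.1902 0.4894 0.2313] [-89.99  -0.   -21.24] rows 17
[[np.float64(33.2), np.float64(0.0), np.float64(-19.5)], np.float64(0.057)],[[np.float64(34.3), np.float64(0.0), np.float64(-17.6)], np.float64(0.057)],[[np.float64(35.3), np.float64(0.0), np.float64(-15.6)], np.float64(0.057)],[[np.float64(36.1), np.float64(0.0), np.float64(-13.6)], np.float64(0.057)],[[np.float64(36.8), np.float64(0.0), np.float64(-11.5)], np.float64(0.057)],[[np.float64(37.4), np.float64(0.0), np.float64(-9.3)], np.float64(0.057)],[[np.float64(37.9), np.float64(0.0), np.float64(-7.2)], np.float64(0.057)],[[np.float64(38.2), np.float64(0.0), np.float64(-5.0)], np.float64(0.057)],[[np.float64(38.4), np.float64(0.0), np.float64(-2.8)], np.float64(0.057)],[[np.float64(38.5), np.float64(0.0), np.float64(-0.6)], np.float64(0.057)],[[np.float64(38.5), np.float64(0.0), np.float64(1.6)], np.float64(0.057)],[[np.float64(38.4), np.float64(0.0), np.float64(3.8)], np.float64(0.057)],[[np.float64(38.1), np.float64(0.0), np.float64(6.0)], np.float64(0.057)],[[np.float64(37.7), np.float64(0.0), np.float64(8.1)], np.float64(0.057)],[[np.float64(37.1), np.float64(0.0), np.float64(10.3)], np.float64(0.057)],[[np.float64(36.5), np.float64(0.0), np.float64(12.4)], np.float64(0.057)],[[np.float64(35.7), np.float64(0.0), np.float64(14.5)], np.float64(0.057)],
```

Call:
send_rows:
  deltas:
    - [[33, 0, -19], 0.057]
    - [[34, 0, -18], 0.057]
    - [[35, 0, -16], 0.057]
    - [[36, 0, -14], 0.057]
    - [[37, 0, -11], 0.057]
    - [[37, 0, -9], 0.057]
    - [[38, 0, -7], 0.057]
    - [[38, 0, -5], 0.057]
    - [[38, 0, -3], 0.057]
    - [[38, 0, 0], 0.057]
    - [[38, 0, 2], 0.057]
    - [[38, 0, 4], 0.057]
  gripper: 0

```text
t: 2.2
position: [0.4773, 0.1283, 0.2315]
ee_rot: [-90.0, -0.0, -60.6]
wrist_force: [0.8, 0.6, -0.2]
width: 0.0854
```

Call:
send_rows:
  deltas:
    - [[38, 0, 6], 0.057]
    - [[38, 0, 8], 0.057]
    - [[37, 0, 10], 0.057]
    - [[36, 0, 12], 0.057]
    - [[36, 0, 14], 0.057]
    - [[0, 0, 0], 0]

```text
t: 2.8
position: [0.5972, -0.0253, 0.2304]
ee_rot: [-90.0, -0.1, -77.1]
wrist_force: [-0.2, 0.1, -1.0]
width: 0.0853
```

```bash
python3 - <<'E'
from plan import *
b=(.597,.0627,.2275); g=bp(b,(-.02,-.085)); print(g)
rows(g[0],g[1],.10,np.degrees(b[2])-90,30)
for n in ["scene","top"]:
    p,d=bot.read_camera(n); cv2.imwrite(f"pics/{n}1.png",p[:,:,::-1])
E
```

```text
[ 0.59668646 -0.02462068]
now [ 0.5972 -0.0253  0.2304] [-8.998e+01 -7.000e-02 -7.707e+01] rows 5
[[np.float64(-0.2), np.float64(26.1), np.float64(-0.1)], np.float64(-0.0)],[[np.float64(-0.2), np.float64(26.1), np.float64(-0.1)], np.float64(-0.0)],[[np.float64(-0.2), np.float64(26.1), np.float64(-0.1)], np.float64(-0.0)],[[np.float64(-0.2), np.float64(26.1), np.float64(-0.1)], np.float64(-0.0)],[[np.float64(-0.2), np.float64(26.1), np.float64(-0.1)], np.float64(-0.0)],
```

Call:
send_rows:
  deltas:
    - [[0, 38, 0], 0]
    - [[0, 38, 0], 0]
    - [[0, 38, 0], 0]
    - [[0, 36, 0], 0]
    - [[0, 30, 0], 0]
    - [[0, 10, 0], 0]
    - [[0, 0, 0], 0]
    - [[0, 0, 0], 0]

```text
t: 3.7
position: [0.5961, -0.021, 0.0429]
ee_rot: [-89.9, -0.0, -76.7]
wrist_force: [0.9, -0.0, 0.7]
width: 0.0854
```

```bash
python3 - <<'E'
from plan import *
for n in ["scene","top"]:
    p,d=bot.read_camera(n); 
    if n=="scene": cv2.imwrite(f"pics/{n}2.png",cv2.resize(p[150:350,140:390,::-1],None,fx=3,fy=3,interpolation=cv2.INTER_CUBIC))
    else: cv2.imwrite(f"pics/{n}2.png",cv2.resize(p[110:250,190:360,::-1],None,fx=4,fy=4,interpolation=cv2.INTER_CUBIC))
s=bot.state();print(s['position'],s['wrist_force'])
E
```

```text
[ 0.59644538 -0.02136497  0.04334176] [-0.19722609  1.19423763  0.00540326]
```

View pics/scene2.png

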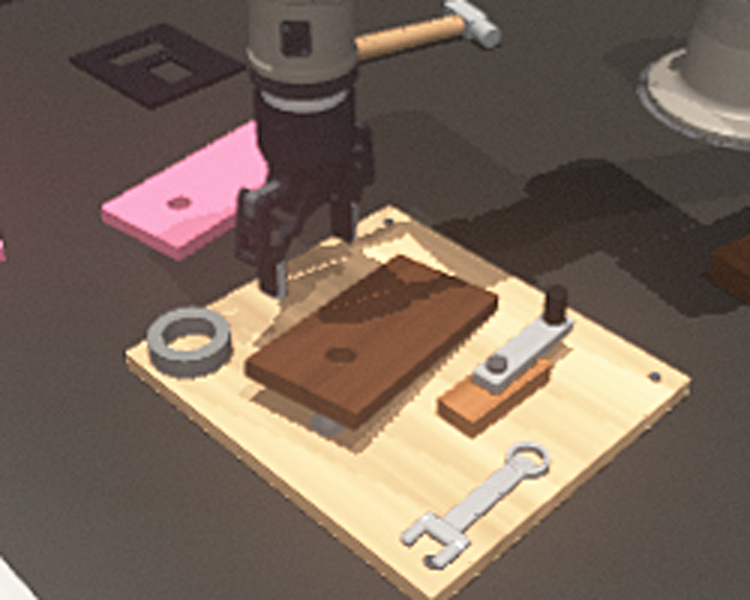

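```bash
python3 - <<'E'
from plan import *
s=bot.state();p=s['position'];a=np.radians(s['ee_rot'][2])
zt=np.array([-np.sin(a),np.cos(a)]);xt=np.array([np.cos(a),np.sin(a)])
for z in (.043,.056):
  for x in (-.011,.011):
    for w in (.0425,.057): print(z,x,w,((proj('scene',[*(p[:2]+zt*w+xt*x),z])[0]-[140,150])*3+1).round())
E
```

```text
0.043 -0.011 0.0425 [287. 311.]
0.043 -0.011 0.057 [276. 321.]
0.043 0.011 0.0425 [265. 301.]
0.043 0.011 0.057 [254. 311.]
0.056 -0.011 0.0425 [287. 298.]
0.056 -0.011 0.057 [275. 308.]
0.056 0.011 0.0425 [265. 288.]
0.056 0.011 0.057 [253. 298.]
```

Call:
send_rows:
  deltas:
    - [[0, 16, 0], 0]
    - [[0, 12, 0], 0]
    - [[0, 4, 0], 0]
    - [[0, 0, 0], 0]

```text
t: 4.2
position: [0.595, -0.0214, 0.009]
ee_rot: [-90.0, 0.0, -76.8]
wrist_force: [0.7, 0.2, 0.4]
width: 0.0854
```

Call:
send_rows:
  deltas:
    - [[-6, 0, 0], 0]
    - [[-6, 0, 0], 0]
    - [[-5, 0, 0], 0]
    - [[-4, 0, 0], 0]
    - [[-4, 0, 0], 0]
    - [[-3, 0, 0], 0]
    - [[-2, 0, 0], 0]
    - [[0, 0, 0], 0]

```text
t: 5.0
position: [0.5885, 0.008, 0.0094]
ee_rot: [-90.0, 0.0, -76.8]
wrist_force: [0.5, -1.6, 0.9]
width: 0.085
```

```bash
cat > look.py <<'E'
import sys
from plan import *
k=sys.argv[1]
for n in sys.argv[2:] or ["scene","top"]:
    p,d=bot.read_camera(n); 
    if n=="scene": cv2.imwrite(f"pics/{n}{k}.png",cv2.resize(p[210:350,180:370,::-1],None,fx=4,fy=4,interpolation=cv2.INTER_CUBIC))
    else: cv2.imwrite(f"pics/{n}{k}.png",cv2.resize(p[120:240,190:330,::-1],None,fx=5,fy=5,interpolation=cv2.INTER_CUBIC))
s=bot.state();print(s['t'],s['position'].round(4),s['ee_rot'].round(2),s['wrist_force'].round(2))
E
python3 look.py 3
```

```text
5.1 [0.5883 0.0079 0.0092] [-9.000e+01  2.000e-02 -7.677e+01] [-0.09 -0.24  0.62]
```

View pics/scene3.png

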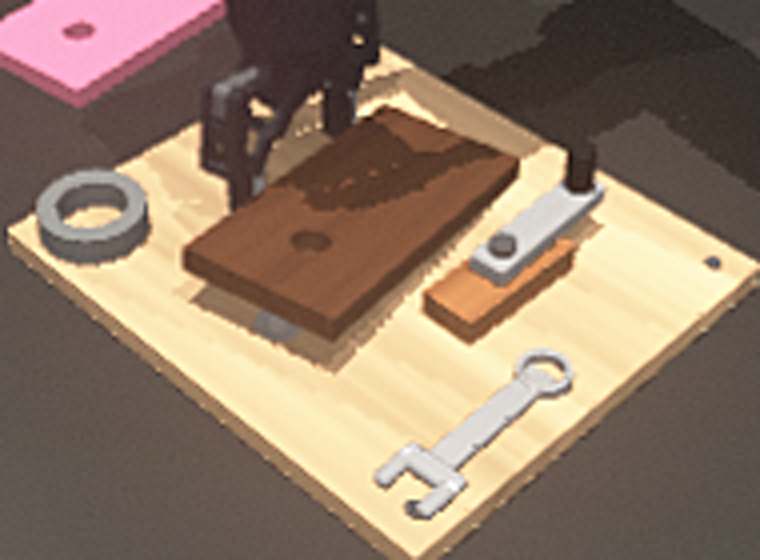

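View pics/top3.png

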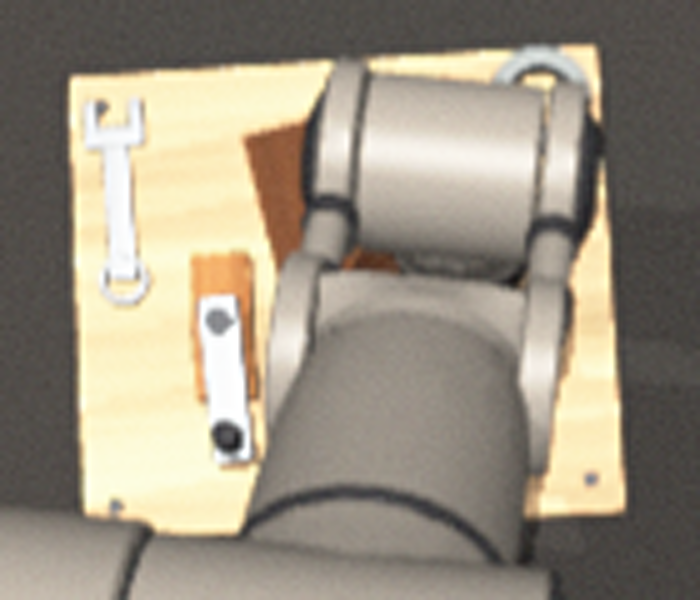

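The fingers stand against the right long edge, at crop (240,190). The hole is at (311,241). I'll measure whether the board moved.

```bash
cat > bfit.py <<'E'
from fit import *
from plan import bp
J=np.array([.674,.0958,.0385])
def rep(o,flat=False):
    p,r=fitboard(o,flat); c,s=np.cos(J[2]),np.sin(J[2]); pt=0 if flat else p[3]
    h=bp(p,(.05*np.cos(pt),0)); M=np.array([[c,s],[-s,c]])
    print("board",p.round(4),"res",abs(r).max().round(1),"hole jig mm",(M@(h-J[:2])*1000).round(1),"relyaw",round(p[2]-J[2],3))
    e=bp(p,(-.06,.05)); print("edge y",(M@(e-J[:2]))[1].round(4)); return p
E
python3 - <<'E'
from bfit import *
a=crop([(332,323),(183,255),(380,106),(518,160),(311,241)],180,210,4)
rep({'scene':a})
s0=crop([(318,298),(178,238),(373,96),(497,150),(298,221)],175,210,3.8)
rep({'scene':s0}); print((a-s0).round(1))
E
```

```text
board [0.5967 0.0738 0.2443 0.1209] res 0.8 hole jig mm [-29.5  -8.8] relyaw 0.206
edge y 0.0177
board [0.5996 0.0649 0.2304 0.1223] res 1.7 hole jig mm [-26.9 -18.6] relyaw 0.192
edge y 0.0096
[[4.3 2.3]
 [3.9 1.1]
 [1.8 1.2]
 [3.7 0.5]
 [4.3 2.1]]
```

Call:
send_rows:
  deltas:
    - [[-2, 0, 0], 0]
    - [[-1.5, 0, 0], 0]
    - [[0, 0, 0], 0]
    - [[8, 0, 0], 0]
    - [[20, 0, 0], 0]
    - [[10, -20, 0], 0]
    - [[0, -40, 0], 0]
    - [[0, -40, 0], 0]
    - [[0, -40, 0], 0]
    - [[0, 0, 0], 0]

```text
t: 6.1
position: [0.5994, -0.0266, 0.1554]
ee_rot: [-89.4, -0.2, -76.8]
wrist_force: [1.2, 0.7, -0.3]
width: 0.0855
```

```bash
python3 - <<'E'
from plan import *
rows(.40,-.0,.16,13.5)
E
```

```text
now [ 0.5994 -0.0266  0.1554] [-89.41  -0.23 -76.78] rows 14
[[np.float64(-5.1), np.float64(-0.3), np.float64(-13.4)], np.float64(-0.113)],[[np.float64(-6.6), np.float64(-0.3), np.float64(-12.8)], np.float64(-0.113)],[[np.float64(-8.0), np.float64(-0.3), np.float64(-12.0)], np.float64(-0.113)],[[np.float64(-9.3), np.float64(-0.3), np.float64(-11.0)], np.float64(-0.113)],[[np.float64(-10.4), np.float64(-0.3), np.float64(-9.9)], np.float64(-0.113)],[[np.float64(-11.5), np.float64(-0.3), np.float64(-8.6)], np.float64(-0.113)],[[np.float64(-12.4), np.float64(-0.3), np.float64(-7.3)], np.float64(-0.113)],[[np.float64(-13.1), np.float64(-0.3), np.float64(-5.9)], np.float64(-0.113)],[[np.float64(-13.7), np.float64(-0.3), np.float64(-4.3)], np.float64(-0.113)],[[np.float64(-14.1), np.float64(-0.3), np.float64(-2.8)], np.float64(-0.113)],[[np.float64(-14.3), np.float64(-0.3), np.float64(-1.2)], np.float64(-0.113)],[[np.float64(-14.4), np.float64(-0.3), np.float64(0.4)], np.float64(-0.113)],[[np.float64(-14.2), np.float64(-0.3), np.float64(2.1)], np.float64(-0.113)],[[np.float64(-13.9), np.float64(-0.3), np.float64(3.6)], np.float64(-0.113)],
```

```bash
python3 - <<'E'
from plan import *
rows(.455,.042,.16,13.5)
E
```

```text
now [ 0.5994 -0.0266  0.1554] [-89.41  -0.23 -76.78] rows 14
[[np.float64(-7.1), np.float64(-0.3), np.float64(-8.9)], np.float64(-0.113)],[[np.float64(-8.1), np.float64(-0.3), np.float64(-8.1)], np.float64(-0.113)],[[np.float64(-8.9), np.float64(-0.3), np.float64(-7.1)], np.float64(-0.113)],[[np.float64(-9.7), np.float64(-0.3), np.float64(-6.1)], np.float64(-0.113)],[[np.float64(-10.3), np.float64(-0.3), np.float64(-4.9)], np.float64(-0.113)],[[np.float64(-10.8), np.float64(-0.3), np.float64(-3.7)], np.float64(-0.113)],[[np.float64(-11.1), np.float64(-0.3), np.float64(-2.5)], np.float64(-0.113)],[[np.float64(-11.4), np.float64(-0.3), np.float64(-1.2)], np.float64(-0.113)],[[np.float64(-11.4), np.float64(-0.3), np.float64(0.0)], np.float64(-0.113)],[[np.float64(-11.3), np.float64(-0.3), np.float64(1.3)], np.float64(-0.113)],[[np.float64(-11.1), np.float64(-0.3), np.float64(2.6)], np.float64(-0.113)],[[np.float64(-10.8), np.float64(-0.3), np.float64(3.8)], np.float64(-0.113)],[[np.float64(-10.3), np.float64(-0.3), np.float64(5.0)], np.float64(-0.113)],[[np.float64(-9.6), np.float64(-0.3), np.float64(6.1)], np.float64(-0.113)],
```

Call:
send_rows:
  deltas:
    - [[-7, 0, -9], -0.113]
    - [[-8, 0, -8], -0.113]
    - [[-9, 0, -7], -0.113]
    - [[-10, 0, -6], -0.113]
    - [[-10, 0, -5], -0.113]
    - [[-11, 0, -4], -0.113]
    - [[-11, 0, -2.5], -0.113]
    - [[-11, 0, -1], -0.113]
    - [[-11, 0, 0], -0.113]
    - [[-11, 0, 1], -0.113]
    - [[-11, 0, 2.5], -0.113]
    - [[-11, 0, 4], -0.113]

```text
t: 7.3
position: [0.4724, 0.032, 0.1487]
ee_rot: [-90.0, 0.1, 1.2]
wrist_force: [0.1, 0.3, -0.7]
width: 0.0854
```

Call:
send_rows:
  deltas:
    - [[-10, 0, 5], -0.113]
    - [[-10, 0, 6], -0.113]
    - [[0, 0, 0], 0]

```text
t: 7.6
position: [0.451, 0.0417, 0.1488]
ee_rot: [-89.9, 0.1, 14.0]
wrist_force: [-0.1, -0.3, -0.4]
width: 0.0852
```

```bash
python3 look.py 4
```

```text
7.7 [0.4526 0.0413 0.1492] [-8.999e+01 -1.000e-02  1.371e+01] [ 0.31 -0.09  0.32]
```

View pics/scene4.png

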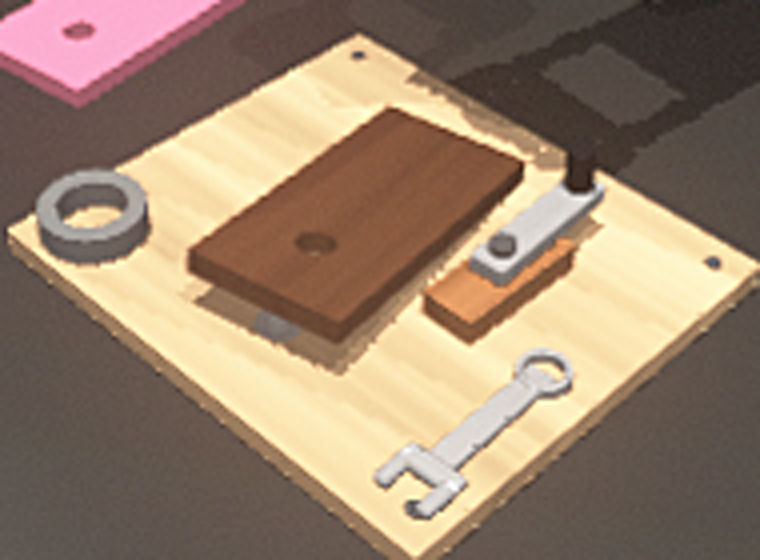

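View pics/top4.png

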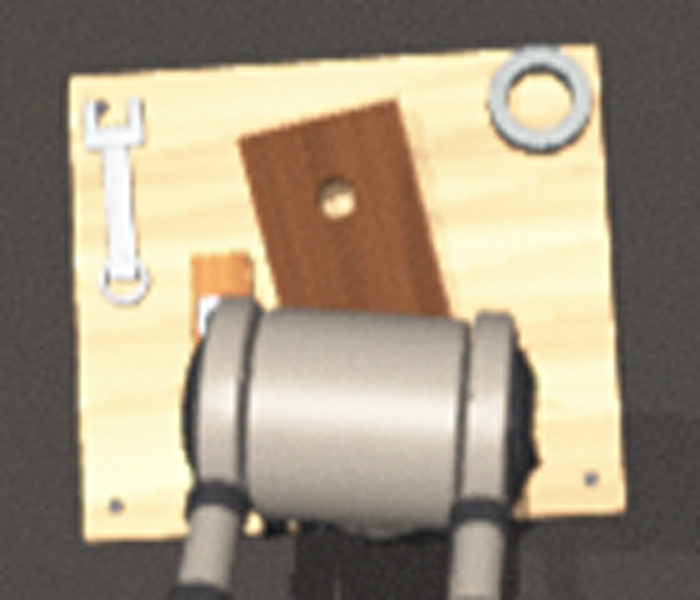

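The hole is at (336,199) in the top crop, with only plywood visible through it. The far end is fully visible and nothing else has moved.

```bash
cat >> fit.py <<'E'
def fitboard(obs,flat=False):
    X=np.array([[.1,.05,.015],[.1,-.05,.015],[-.1,-.05,.015],[-.1,.05,.015],[.05,0,.015]])
    def W(p):
        pt=0 if flat else p[3]; R=Rn.from_euler('ZYX',[p[2],-pt,0]).as_matrix(); return X@R.T+[p[0],p[1],.018 if flat else .018+.1*np.sin(pt)]
    def res(p):
        w=W(p); rr=[]
        for n,o in obs.items():
            for i,(q,v) in enumerate(zip(proj(n,w),o)):
                if v[0]>0: rr+=list(q-v)
        return np.array(rr+[0 if flat else (p[3]-.12)*100])
    r=least_squares(res,[.6,.07,.25,.12]); return r.x,res(r.x)
E
python3 - <<'E'
from bfit import *
a=crop([(338,327),(189,258),(392,107),(524,162),(315,243)],180,210,4)
t=crop([(240,139),(397,100),(-9999,0),(-9999,0),(336,199)],190,120,5)
rep({'scene':a});rep({'top':t});rep({'scene':a,'top':t})
t0=crop([(190,87),(316,54),(379,310),(253,342),(268,133)],195,125,4)
rep({'top':t0})
E
```

```text
board [0.5949 0.0777 0.2311 0.1168] res 1.1 hole jig mm [-31.   -5.5] relyaw 0.193
edge y 0.0226
board [0.591  0.0768 0.2205 0.1197] res 0.6 hole jig mm [-34.9  -6.9] relyaw 0.182
edge y 0.0225
board [0.5932 0.0765 0.2286 0.1101] res 1.3 hole jig mm [-32.7  -6.8] relyaw 0.19
edge y 0.0216
board [0.5955 0.0623 0.2288 0.1191] res 0.5 hole jig mm [-31.  -21.1] relyaw 0.19
edge y 0.0073
```

Call:
send_rows:
  deltas:
    - [[0, 40, 2], 0.01]
    - [[0, 40, 0], 0]
    - [[0, 35, 0], 0]
    - [[0, 20, 0], 0]
    - [[0, 4, 0], 0]
    - [[0, 0, 0], 0]
    - [[10, 0, 0], 0]
    - [[10, 0, 0], 0]
    - [[8, 0, 0], 0]
    - [[4, 0, 0], 0]
    - [[4, 0, 0], 0]
    - [[0, 0, 0], 0]

```text
t: 8.9
position: [0.4869, 0.0518, 0.0103]
ee_rot: [-90.0, 0.0, 13.3]
wrist_force: [-0.6, 0.0, 0.2]
width: 0.0851
```

Call:
send_rows:
  deltas:
    - [[4, 0, 0], 0]
    - [[4, 0, 0], 0]
    - [[4, 0, 0], 0]
    - [[4, 0, 0], 0]
    - [[4, 0, 0], 0]
    - [[0, 0, 0], 0]

```text
t: 9.5
position: [0.5076, 0.0564, 0.0103]
ee_rot: [-90.0, -0.1, 13.3]
wrist_force: [0.4, -0.4, -0.6]
width: 0.0852
```

```bash
python3 look.py 5
```

```text
9.6 [0.5072 0.0563 0.0104] [-9.002e+01 -9.000e-02  1.331e+01] [ 0.37 -0.47  1.13]
```

View pics/scene5.png

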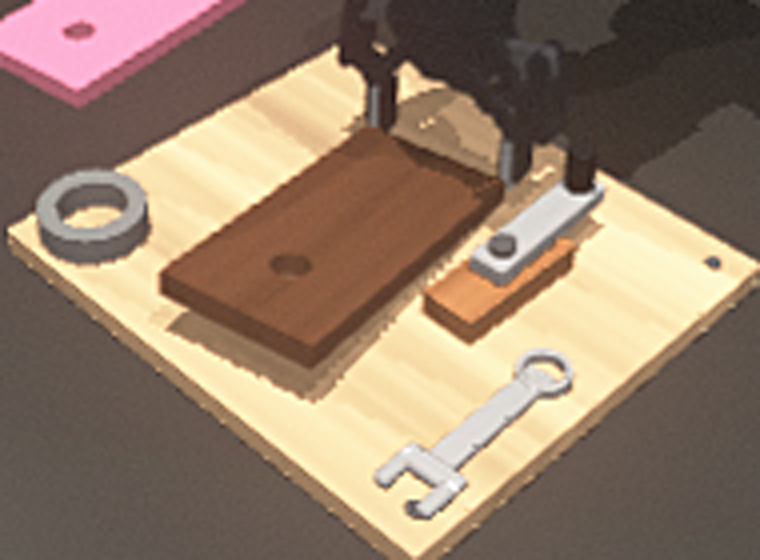

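View pics/top5.png

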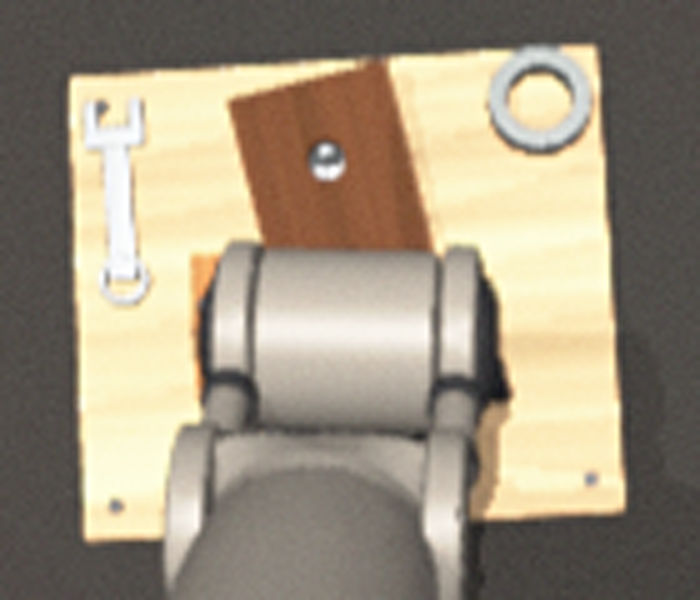

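The pin's bright top now shows in the hole at (327,160) in the top crop, but the board still looks tilted. I'll zoom in and compare it with the projected pin.

```bash
python3 - <<'E'
from bfit import *
p,d=bot.read_camera("top")
pp=proj('top',[J[0],J[1],.04]); print("pin proj",pp, ((pp+.5-[190,120])*5-.5))
print("pin.", atz('top',crop([(327,160)],190,120,5),.052))
im=cv2.resize(p[135:172,232:280,::-1],None,fx=14,fy=14,interpolation=cv2.INTER_CUBIC)
cv2.imwrite("pics/z5.png",im)
t=crop([(228,102),(387,61),(-9999,0),(-9999,0),(326,160)],190,120,5)
a=crop([(310,352),(162,278),(374,130),(503,187),(291,265)],180,210,4)
rep({'scene':a});rep({'top':t});rep({'scene':a,'top':t})
E
```

```text
pin proj [[254.47155235 148.74508641]] [[324.35776175 145.72543206]]
pin. [[0.66201981 0.09314218 0.052     ]]
board [0.618  0.0839 0.2193 0.1242] res 1.5 hole jig mm [-7.6 -0.8] relyaw 0.181
edge y 0.0287
board [0.615  0.0822 0.2311 0.1198] res 0.3 hole jig mm [-10.8  -1.8] relyaw 0.193
edge y 0.0263
board [0.6166 0.0831 0.2199 0.119 ] res 1.6 hole jig mm [-9.  -1.6] relyaw 0.181
edge y 0.0278
```

View pics/z5.png

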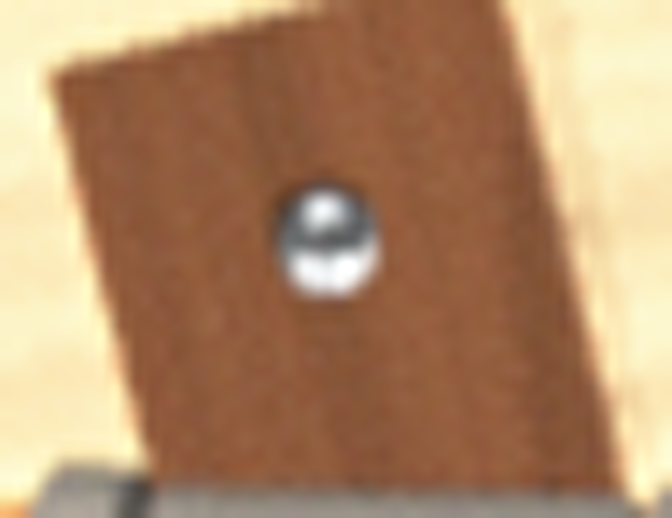

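Call:
send_rows:
  deltas:
    - [[3, 0, 0], 0]
    - [[3, 0, 0], 0]
    - [[2, 0, 0], 0]
    - [[2, 0, 0], 0]
    - [[0, 0, 0], 0]
    - [[0, 0, 0], 0]

```text
t: 10.25
position: [0.5161, 0.0586, 0.0103]
ee_rot: [-90.0, 0.0, 13.3]
wrist_force: [-1.4, -0.7, 1.8]
width: 0.0853
```

```bash
python3 look.py 6
```

```text
10.35 [0.516  0.0586 0.0103] [-90.     0.    13.31] [-1.38 -0.98  1.91]
```

View pics/scene6.png

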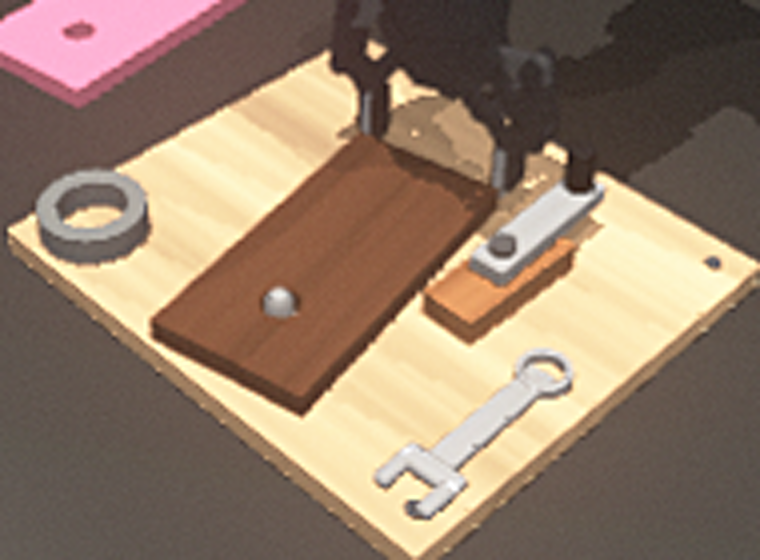

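View pics/top6.png

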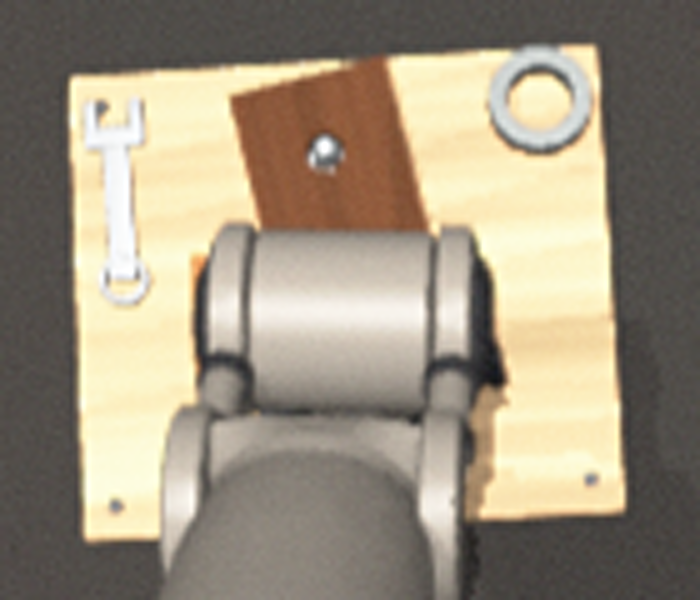

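The board has dropped: the pin sticks up through the hole at (280,302) in the scene crop and the shadow gap is gone. Next I retreat and swing the near end towards the stop from the -y side.

Call:
send_rows:
  deltas:
    - [[-10, 0, 0], 0]
    - [[-15, 0, 0], 0]
    - [[0, -20, 0], 0]
    - [[0, -40, 0], 0]
    - [[0, -40, 0], 0]
    - [[0, -20, 0], 0]
    - [[0, 0, 0], 0]

```text
t: 11.05
position: [0.4933, 0.0527, 0.1333]
ee_rot: [-90.1, -0.4, 13.3]
wrist_force: [-0.1, -0.2, -0.7]
width: 0.0853
```

```bash
python3 - <<'E'
from plan import *
rows(.5883,-.0176,.13,-87.8,tw=.147)
E
python3 look.py 7
```

```text
now [0.4933 0.0527 0.1333] [-90.1   -0.39  13.31] rows 13
[[np.float64(5.9), np.float64(0.3), np.float64(-6.9)], np.float64(0.136)],[[np.float64(6.8), np.float64(0.3), np.float64(-6.1)], np.float64(0.136)],[[np.float64(7.5), np.float64(0.3), np.float64(-5.1)], np.float64(0.136)],[[np.float64(8.1), np.float64(0.3), np.float64(-4.1)], np.float64(0.136)],[[np.float64(8.6), np.float64(0.3), np.float64(-2.9)], np.float64(0.136)],[[np.float64(8.9), np.float64(0.3), np.float64(-1.7)], np.float64(0.136)],[[np.float64(9.1), np.float64(0.3), np.float64(-0.5)], np.float64(0.136)],[[np.float64(9.1), np.float64(0.3), np.float64(0.7)], np.float64(0.136)],[[np.float64(8.9), np.float64(0.3), np.float64(2.0)], np.float64(0.136)],[[np.float64(8.5), np.float64(0.3), np.float64(3.1)], np.float64(0.136)],[[np.float64(8.0), np.float64(0.3), np.float64(4.3)], np.float64(0.136)],[[np.float64(7.4), np.float64(0.3), np.float64(5.3)], np.float64(0.136)],[[np.float64(6.6), np.float64(0.3), np.float64(6.3)], np.float64(0.136)],
11.15 [0.4913 0.0528 0.1301] [-9.00e+01 -3.00e-02  1.33e+01] [-0.65  0.55  0.06]
```

View pics/scene7.png

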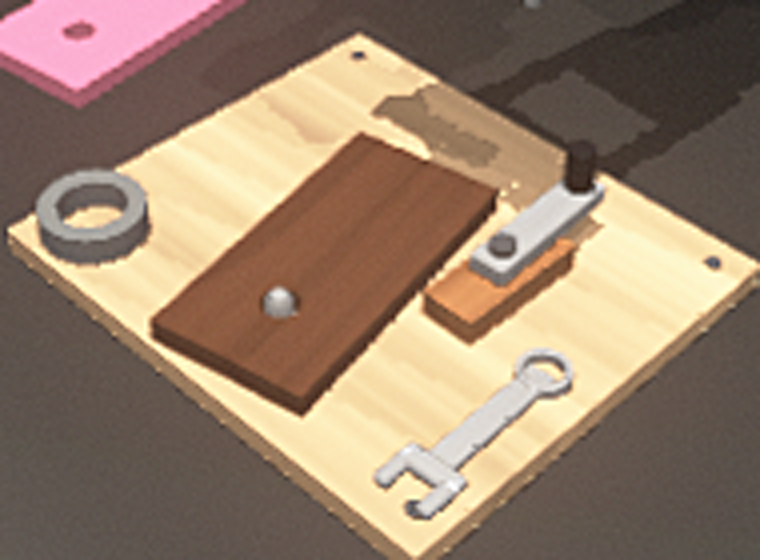

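Call:
send_rows:
  deltas:
    - [[6, 0, -7], 0.136]
    - [[7, 0, -6], 0.136]
    - [[7.5, 0, -5], 0.136]
    - [[8, 0, -4], 0.136]
    - [[8.5, 0, -3], 0.136]
    - [[9, 0, -1.5], 0.136]
    - [[9, 0, -0.5], 0.136]
    - [[9, 0, 0.5], 0.136]
    - [[9, 0, 2], 0.136]
    - [[8.5, 0, 3], 0.136]
    - [[8, 0, 4], 0.136]
    - [[7.5, 0, 5], 0.136]

```text
t: 12.35
position: [0.578, -0.0124, 0.128]
ee_rot: [-90.2, 0.1, -80.5]
wrist_force: [-0.5, -0.6, -0.1]
width: 0.0854
```

Call:
send_rows:
  deltas:
    - [[7, 0, 6], 0.136]
    - [[0, 0, 0], 0]
    - [[0, 0, 0], 0]

```text
t: 12.65
position: [0.585, -0.018, 0.1287]
ee_rot: [-90.2, 0.0, -87.8]
wrist_force: [-0.4, -0.1, -0.4]
width: 0.0855
```

```bash
python3 - <<'E'
from plan import *
rows(.5883,-.0176,.01,-87.8)
E
```

```text
now [ 0.585  -0.018   0.1287] [-9.016e+01  4.000e-02 -8.780e+01] rows 3
[[np.float64(-0.1), np.float64(39.6), np.float64(1.1)], np.float64(-0.0)],[[np.float64(-0.1), np.float64(39.6), np.float64(1.1)], np.float64(-0.0)],[[np.float64(-0.1), np.float64(39.6), np.float64(1.1)], np.float64(-0.0)],
```

Call:
send_rows:
  deltas:
    - [[0, 40, 1], 0]
    - [[0, 40, 1], 0]
    - [[0, 28, 1], 0]
    - [[0, 10, 0], 0]
    - [[0, 0, 0], 0]
    - [[-8, 0, 0], 0]
    - [[-8, 0, 0], 0]
    - [[-6, 0, 0], 0]
    - [[-5, 0, 0], 0]
    - [[-5, 0, 0], 0]
    - [[-5, 0, 0], 0]
    - [[0, 0, 0], 0]

```text
t: 13.85
position: [0.5876, 0.0197, 0.0124]
ee_rot: [-90.0, 0.0, -88.0]
wrist_force: [-0.2, -1.0, -0.1]
width: 0.0856
```

Call:
send_rows:
  deltas:
    - [[-3, 0, 0], 0]
    - [[-2, 0, 0], 0]
    - [[-2, 0, 0], 0]
    - [[0, 0, 0], 0]

```text
t: 14.25
position: [0.5874, 0.0261, 0.0122]
ee_rot: [-90.0, 0.0, -88.0]
wrist_force: [-0.6, -0.9, -0.2]
width: 0.0852
```

```bash
python3 look.py 8
```

```text
14.35 [0.5876 0.026  0.0123] [-8.997e+01  2.000e-02 -8.801e+01] [-0.3   0.13  0.3 ]
```

View pics/scene8.png

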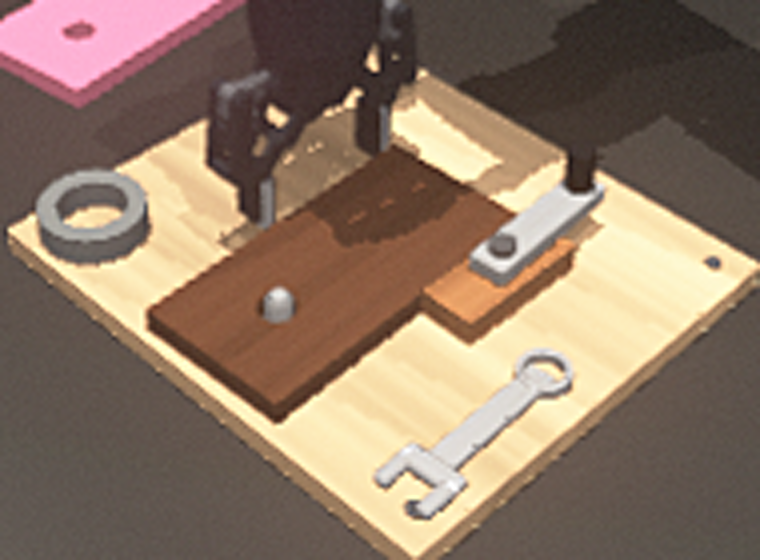

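Call:
send_rows:
  deltas:
    - [[-1.5, 0, 0], 0]
    - [[-1.5, 0, 0], 0]
    - [[-1, 0, 0], 0]
    - [[0, 0, 0], 0]

```text
t: 14.75
position: [0.5864, 0.0288, 0.0122]
ee_rot: [-90.1, -0.1, -87.9]
wrist_force: [-4.5, -8.3, 1.9]
width: 0.0853
```

Call:
send_rows:
  deltas:
    - [[-1, 0, 0], 0]
    - [[0, 0, 0], 0]

```text
t: 14.95
position: [0.586, 0.0292, 0.0121]
ee_rot: [-90.2, -0.1, -87.9]
wrist_force: [-4.4, -9.5, 2.4]
width: 0.086
```

Call:
send_rows:
  deltas:
    - [[-1, 0, 0], 0]
    - [[0, 0, 0], 0]
    - [[0, 0, 0], 0]
    - [[0, 0, 0], 0]
    - [[4, 0, 0], 0]
    - [[20, 0, 0], 0]
    - [[20, 0, 0], 0]
    - [[0, 0, 0], 0]

```text
t: 15.75
position: [0.5894, -0.0138, 0.0124]
ee_rot: [-89.9, -0.0, -88.1]
wrist_force: [0.4, 0.0, -0.3]
width: 0.0855
```

```bash
python3 look.py 9
```

```text
15.85 [ 0.5889 -0.012   0.0123] [-8.997e+01  3.000e-02 -8.806e+01] [-0.71 -0.55  0.42]
```

View pics/scene9.png

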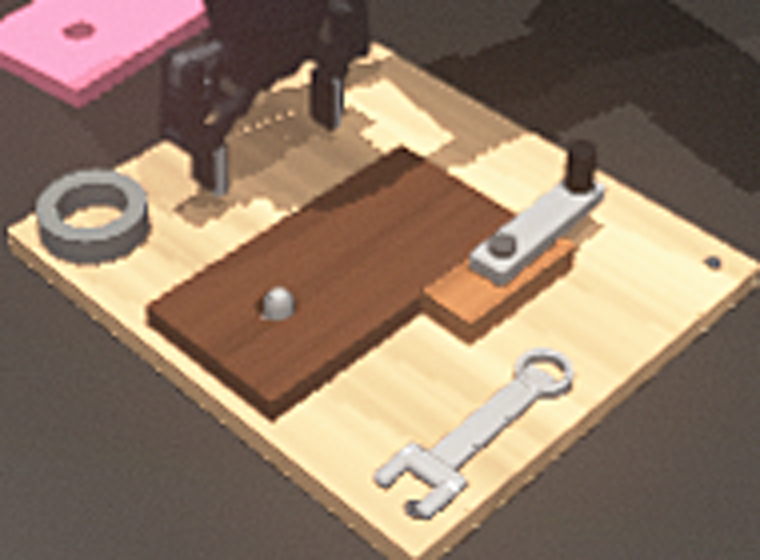

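View pics/top9.png

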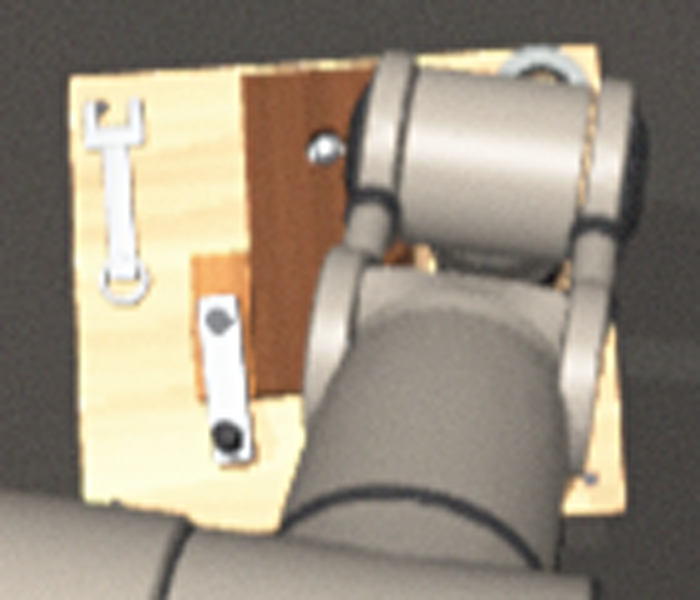

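The board is flat and flush: its left edge runs along the stop face at about x=250 in the top crop, and the pin stands in the hole at (327,148). Next I locate the knob, which is at (229,436) in the top crop.

```bash
python3 - <<'E'
from bfit import *
from plan import rows
t=crop([(243,78),(-9999,0),(-9999,0),(255,398),(-9999,0)],190,120,5)
a=crop([(273,417),(149,316),(404,149),(-9999,0),(-9999,0)],180,210,4)
rep({'scene':a,'top':t},True);rep({'scene':a},True)
print(atz('top',crop([(229,434)],190,120,5),.079), atz('scene',crop([(580,147)],180,210,4),.079))
for c in("top","scene"):print(bot.recognise("turnbar_knob",c)[:2])
print(bot.state()['joint_positions'].round(1), bot.state()['t'])
E
```

```text
board [0.6274 0.097  0.0562 0.12  ] res 2.0 hole jig mm [3.4 3.9] relyaw 0.018
edge y 0.052
board [0.6301 0.1003 0.0472 0.12  ] res 0.7 hole jig mm [6.3 6.6] relyaw 0.009
edge y 0.0557
[[0.49323228 0.14900728 0.079     ]] [[0.49616064 0.15101555 0.079     ]]
[{'xyz': [0.5283, 0.1498, 0.0492], 'p': 0.64}, {'xyz': [0.6393, 0.1135, 0.0349], 'p': 0.28}]
[{'xyz': [0.5301, 0.1582, 0.0526], 'p': 0.71}]
[ -8.6  40.3  90.6   0.   49.2 -10.6] 15.95
```

Call:
send_rows:
  deltas:
    - [[10, 0, 0], 0]
    - [[0, -40, 0], 0]
    - [[0, -40, 0], 0]
    - [[0, -40, 0], 0]
    - [[0, -25, 0], 0]
    - [[0, 0, 0], 0]

```text
t: 16.55
position: [0.5913, -0.0224, 0.1618]
ee_rot: [-89.5, -0.1, -88.0]
wrist_force: [-0.1, -0.3, 0.3]
width: 0.0852
```

```bash
python3 - <<'E'
from plan import *
rows(.494,.150,.155,-172.4,tw=.147)
E
```

```text
now [ 0.5913 -0.0224  0.1618] [-89.52  -0.09 -87.96] rows 11
[[np.float64(-16.0), np.float64(0.6), np.float64(-8.3)], np.float64(0.134)],[[np.float64(-14.7), np.float64(0.6), np.float64(-10.3)], np.float64(0.134)],[[np.float64(-13.2), np.float64(0.6), np.float64(-12.2)], np.float64(0.134)],[[np.float64(-11.5), np.float64(0.6), np.float64(-13.9)], np.float64(0.134)],[[np.float64(-9.5), np.float64(0.6), np.float64(-15.3)], np.float64(0.134)],[[np.float64(-7.4), np.float64(0.6), np.float64(-16.4)], np.float64(0.134)],[[np.float64(-5.1), np.float64(0.6), np.float64(-17.3)], np.float64(0.134)],[[np.float64(-2.8), np.float64(0.6), np.float64(-17.8)], np.float64(0.134)],[[np.float64(-0.4), np.float64(0.6), np.float64(-18.0)], np.float64(0.134)],[[np.float64(2.0), np.float64(0.6), np.float64(-17.9)], np.float64(0.134)],[[np.float64(4.4), np.float64(0.6), np.float64(-17.5)], np.float64(0.134)],
```

Call:
send_rows:
  deltas:
    - [[-16, 0, -8], 0.134]
    - [[-15, 0, -10], 0.134]
    - [[-13, 0, -12], 0.134]
    - [[-11.5, 0, -14], 0.134]
    - [[-9.5, 0, -15], 0.134]
    - [[-7.5, 0, -16.5], 0.134]
    - [[-5, 0, -17], 0.134]
    - [[-3, 0, -18], 0.134]
    - [[-0.5, 0, -18], 0.134]
    - [[2, 0, -18], 0.134]
    - [[4.5, 0, -17.5], 0.134]
    - [[0, 0, 0], 0]
  gripper: 0.55

```text
t: 17.75
position: [0.4914, 0.1521, 0.1564]
ee_rot: [-90.0, -0.1, -172.4]
wrist_force: [-0.4, 0.1, -0.3]
width: 0.0386
```

Call:
send_rows:
  deltas:
    - [[0, 0, 0], 0]

```text
t: 17.85
position: [0.4928, 0.1507, 0.1567]
ee_rot: [-90.0, -0.0, -172.2]
wrist_force: [0.2, -0.3, 0.3]
width: 0.0378
```

```bash
python3 - <<'E'
from plan import *
rows(.494,.150,.09,-172.4,tw=.147)
E
python3 look.py 10
```

```text
now [0.4928 0.1507 0.1567] [-8.9990e+01 -4.0000e-02 -1.7222e+02] rows 2
[[np.float64(-0.5), np.float64(33.4), np.float64(0.4)], np.float64(0.002)],[[np.float64(-0.5), np.float64(33.4), np.float64(0.4)], np.float64(0.002)],
17.95 [0.4932 0.1501 0.1569] [-8.9990e+01 -2.0000e-02 -1.7234e+02] [ 0.64 -0.54 -0.83]
```

View pics/scene10.png

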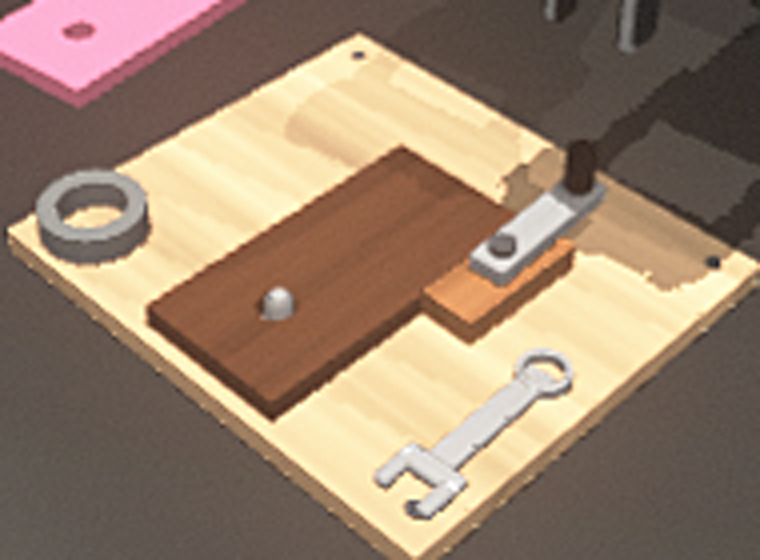

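Call:
send_rows:
  deltas:
    - [[0, 38, 0], 0]
    - [[0, 28, 0], 0]
    - [[0, 8, 0], 0]
    - [[0, 6, 0], 0]
    - [[0, 0, 0], 0]

```text
t: 18.45
position: [0.4934, 0.1505, 0.0775]
ee_rot: [-90.0, 0.0, -172.4]
wrist_force: [0.4, 0.2, -0.4]
width: 0.0386
```

Call:
send_rows:
  deltas:
    - [[0, 8, 0], 0]
    - [[0, 8, 0], 0]
    - [[0, 6, 0], 0]
    - [[0, 0, 0], 0]

```text
t: 18.85
position: [0.4924, 0.1507, 0.0545]
ee_rot: [-90.0, -0.1, -172.4]
wrist_force: [-0.3, 0.7, 0.2]
width: 0.0385
```

```bash
python3 look.py 11; python3 - <<'E'
from plan import *
a0=1.477; J=(.674,.0958,.0385); pv=np.array([.5665,.1597])
s=bot.state();p=np.array(s['position'][:2]);ps=np.radians(s['ee_rot'][2])
# bar angle a -> world dir angle: 270deg-a+yaw ; centre leads by 10 mm along tangent
out=[]
A=np.linspace(a0,-0.02,16)
for i,a in enumerate(A):
    th=np.radians(270)-a+J[2]; lead=10 if i else 8
    t=pv+.072*np.array([np.cos(th),np.sin(th)])+lead/1000*np.array([-np.sin(th),np.cos(th)])
    psn=th-2*np.pi+0.0; d=(t-p)*1000; c,sn=np.cos(ps),np.sin(ps)
    tw=-((psn-ps+np.pi)%(2*np.pi)-np.pi)
    out.append([[float(round(d[0]*c+d[1]*sn,1)),0,float(round(-d[0]*sn+d[1]*c,1))],float(round(tw,3))]); p=t;ps=psn
print(out,p,np.degrees(ps))
E
```

```text
18.95 [0.493  0.1508 0.0552] [-9.0000e+01 -1.0000e-02 -1.7244e+02] [-0.34 -0.27 -0.3 ]
[[[-2.1, 0, 8.9], -0.0], [[-1.4, 0, 9.1], -0.1], [[-1.4, 0, 7.1], -0.1], [[-1.4, 0, 7.1], -0.1], [[-1.4, 0, 7.1], -0.1], [[-1.4, 0, 7.1], -0.1], [[-1.4, 0, 7.1], -0.1], [[-1.4, 0, 7.1], -0.1], [[-1.4, 0, 7.1], -0.1], [[-1.4, 0, 7.1], -0.1], [[-1.4, 0, 7.1], -0.1], [[-1.4, 0, 7.1], -0.1], [[-1.4, 0, 7.1], -0.1], [[-1.4, 0, 7.1], -0.1], [[-1.4, 0, 7.1], -0.1], [[-1.4, 0, 7.1], -0.1]] [0.58069249 0.08840783] -86.64819689848471
```

View pics/scene11.png

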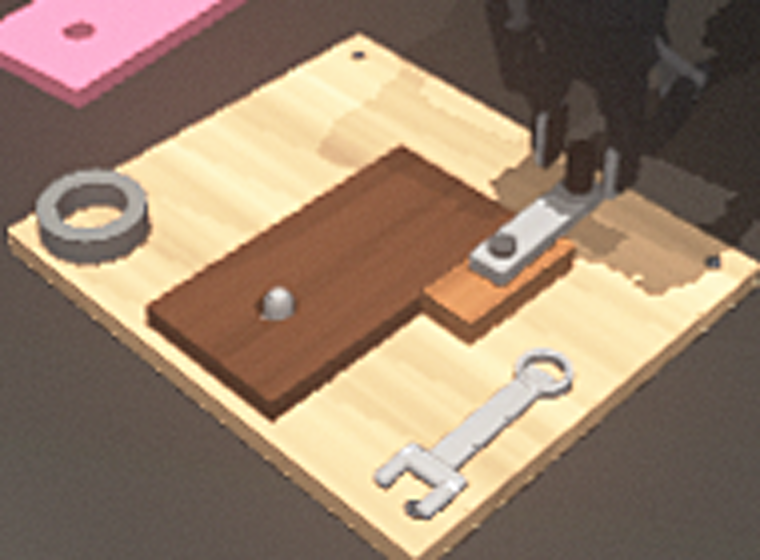

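The knob at (580,165) stands between the two fingers. I'll swing along the arc.

Call:
send_rows:
  deltas:
    - [[-2, 0, 9], 0]
    - [[-1.4, 0, 9], -0.1]
    - [[-1.4, 0, 7], -0.1]
    - [[-1.4, 0, 7], -0.1]
    - [[-1.4, 0, 7], -0.1]
    - [[-1.4, 0, 7], -0.1]
    - [[-1.4, 0, 7], -0.1]
    - [[-1.4, 0, 7], -0.1]
    - [[0, 0, 0], 0]

```text
t: 19.85
position: [0.5261, 0.0995, 0.0556]
ee_rot: [-90.0, 0.0, -132.3]
wrist_force: [-0.8, 0.3, -0.4]
width: 0.0382
```

```bash
python3 look.py 12;  python3 - <<'E'
from plan import *
J=(.674,.0958,.0385); pv=np.array([.5665,.1597])
s=bot.state();p=np.array(s['position'][:2]);ps=np.radians(s['ee_rot'][2])
d=p-pv; print("radius",np.linalg.norm(d),"lead angle a", (np.radians(270)+J[2]-np.arctan2(d[1],d[0]))%(2*np.pi), np.degrees(ps))
E
```

```text
19.95 [0.5254 0.1002 0.0555] [-8.9980e+01  2.0000e-02 -1.3252e+02] [0.38 0.43 0.1 ]
radius 0.07233985289426988 lead angle a 0.642348998973211 -132.52201803650757
```

View pics/scene12.png

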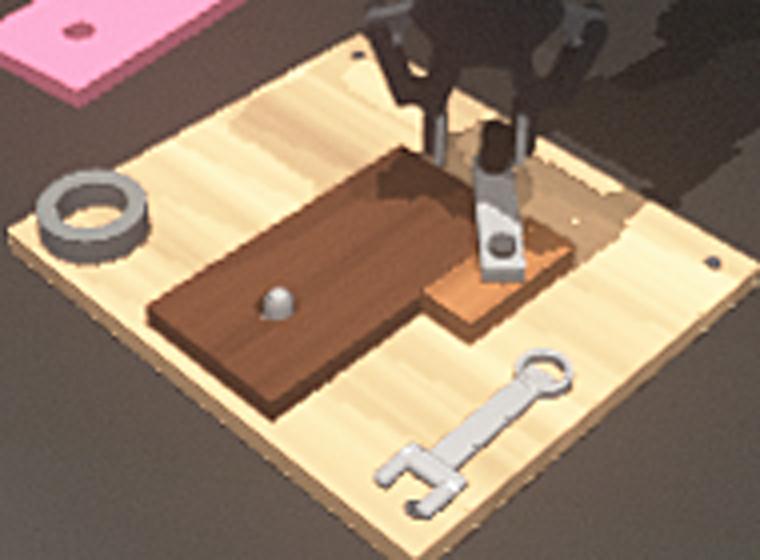

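Call:
send_rows:
  deltas:
    - [[-0.7, 0, 7], -0.1]
    - [[-0.7, 0, 7], -0.1]
    - [[-0.7, 0, 7], -0.1]
    - [[-0.7, 0, 7], -0.1]
    - [[-0.7, 0, 7], -0.1]
    - [[-0.7, 0, 7], -0.1]
    - [[-0.7, 0, 5], -0.06]
    - [[0, 0, 0], 0]

```text
t: 20.75
position: [0.5691, 0.0848, 0.0554]
ee_rot: [-90.0, 0.0, -94.6]
wrist_force: [-0.5, 0.9, 0.2]
width: 0.0382
```

Call:
send_rows:
  deltas:
    - [[0, 0, 2], 0]
    - [[0, 0, 2], 0]
    - [[0, 0, 0], 0]

```text
t: 21.05
position: [0.5728, 0.0844, 0.0553]
ee_rot: [-90.0, 0.0, -94.6]
wrist_force: [-1.0, -0.6, 0.4]
width: 0.0384
```

```bash
python3 look.py 13;  python3 - <<'E'
from plan import *
J=(.674,.0958,.0385); pv=np.array([.5665,.1597])
s=bot.state();p=np.array(s['position'][:2]);ps=np.radians(s['ee_rot'][2])
d=p-pv; print("radius",np.linalg.norm(d),"lead angle a", (np.radians(270)+J[2]-np.arctan2(d[1],d[0])+np.pi)%(2*np.pi)-np.pi, np.degrees(ps))
E
```

```text
21.15 [0.5728 0.0844 0.0553] [-8.999e+01  1.000e-02 -9.457e+01] [-0.81 -0.41 -0.5 ]
radius 0.07552246128877847 lead angle a -0.044942816104526884 -94.56622742425773
```

View pics/scene13.png

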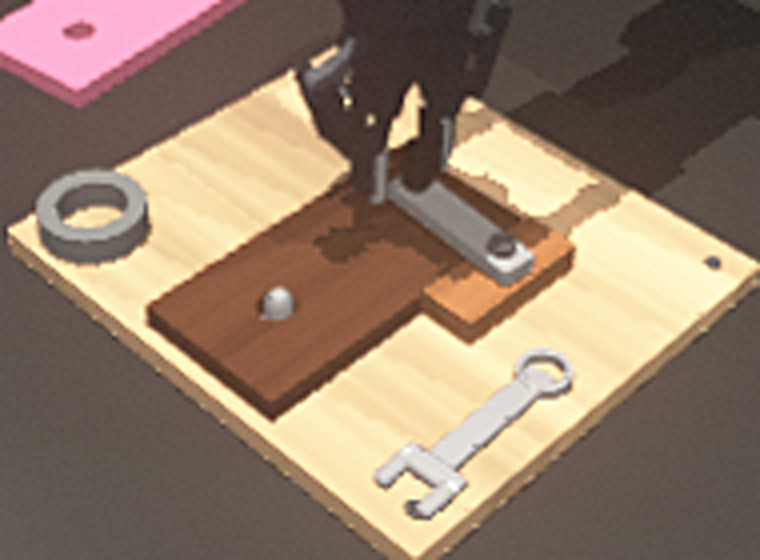

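Nearly square now. I'll push on in small steps until the hard stop shows in the force.

Call:
send_rows:
  deltas:
    - [[0, 0, 2], 0]
    - [[0, 0, 2], 0]
    - [[0, 0, 1], 0]
    - [[0, 0, 0], 0]

```text
t: 21.55
position: [0.578, 0.084, 0.0553]
ee_rot: [-90.0, 0.0, -94.5]
wrist_force: [0.6, -0.5, -0.8]
width: 0.0386
```

Call:
send_rows:
  deltas:
    - [[0, 0, 2], 0]
    - [[0, 0, 1], 0]
    - [[0, 0, 0], 0]

```text
t: 21.85
position: [0.5797, 0.0839, 0.0552]
ee_rot: [-90.2, -0.0, -94.5]
wrist_force: [-4.8, 0.3, 2.8]
width: 0.0382
```

The force rises to about 5 N, so the bar is on its hard stop. I'll back off a little, lift straight up and retreat.

Call:
send_rows:
  deltas:
    - [[0, 0, -6], 0]
    - [[0, 0, -4], 0]
    - [[0, 0, 0], 0]
    - [[0, -15, 0], 0]
    - [[0, -30, 0], 0]
    - [[0, -40, 0], 0]
    - [[0, -40, 0], 0]
    - [[0, -40, 0], 0]
    - [[0, 0, 0], 0]

```text
t: 22.75
position: [0.5738, 0.0847, 0.2268]
ee_rot: [-89.3, 0.1, -94.5]
wrist_force: [0.7, -0.6, -1.4]
width: 0.0383
```

```bash
python3 - <<'E'
from plan import *
rows(.42,-.15,.24,-110)
E
python3 look.py 14 scene
```

```text
now [0.5738 0.0847 0.2268] [-8.929e+01  7.000e-02 -9.452e+01] rows 8
[[np.float64(30.8), np.float64(-1.7), np.float64(-16.9)], np.float64(0.034)],[[np.float64(31.3), np.float64(-1.7), np.float64(-15.8)], np.float64(0.034)],[[np.float64(31.8), np.float64(-1.7), np.float64(-14.7)], np.float64(0.034)],[[np.float64(32.3), np.float64(-1.7), np.float64(-13.7)], np.float64(0.034)],[[np.float64(32.7), np.float64(-1.7), np.float64(-12.6)], np.float64(0.034)],[[np.float64(33.2), np.float64(-1.7), np.float64(-11.4)], np.float64(0.034)],[[np.float64(33.5), np.float64(-1.7), np.float64(-10.3)], np.float64(0.034)],[[np.float64(33.8), np.float64(-1.7), np.float64(-9.2)], np.float64(0.034)],
22.8 [0.5724 0.0846 0.2236] [-8.958e+01  4.000e-02 -9.453e+01] [-0.74 -0.11 -0.27]
```

View pics/scene14.png

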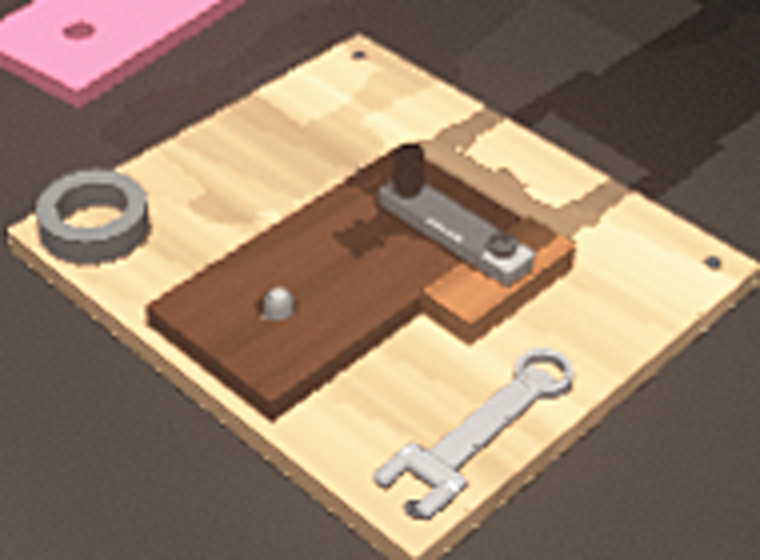

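The turn-bar lies across the board, from (505,245) to the knob at (408,170). I'll move clear and make a last check from above.

Call:
send_rows:
  deltas:
    - [[31, 0, -17], 0.034]
    - [[31, 0, -16], 0.034]
    - [[32, 0, -15], 0.034]
    - [[32, 0, -14], 0.034]
    - [[33, 0, -13], 0.034]
    - [[33, 0, -11], 0.034]
    - [[33, 0, -10], 0.034]
    - [[34, 0, -9], 0.034]
    - [[0, 0, 0], 0]
    - [[0, 0, 0], 0]

```text
t: 23.8
position: [0.4159, -0.1497, 0.2195]
ee_rot: [-90.1, 0.0, -110.2]
wrist_force: [0.4, 0.4, -1.0]
width: 0.0383
```

```bash
python3 look.py 15
```

```text
23.9 [ 0.4166 -0.1489  0.2197] [-9.0050e+01  3.0000e-02 -1.1007e+02] [-0.73 -0.7  -1.65]
```

View pics/top15.png

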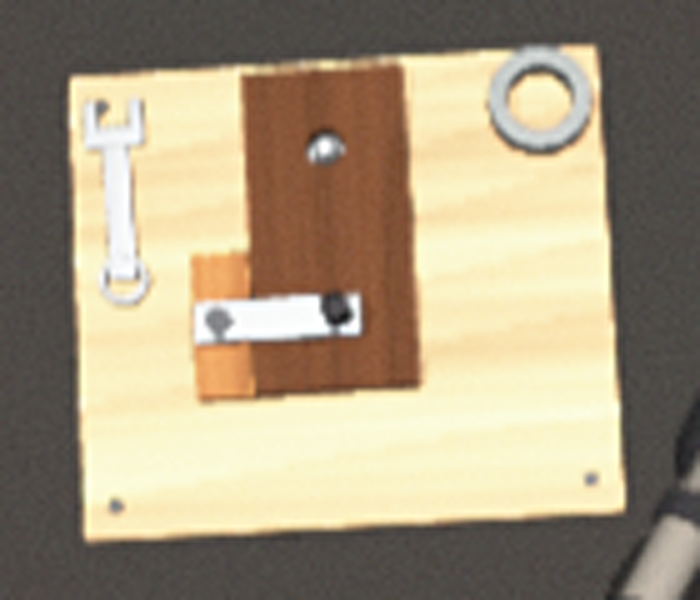

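The board is straight against the stop at x≈250, with the pin in the hole at (325,148). The turn-bar lies square across it, and the wrench and tape are where they were. One numeric check, then I hand in.

```bash
python3 - <<'E'
from bfit import *
rep({'top':crop([(243,74),(402,66),(420,385),(257,396)],190,120,5)},True)
p,d=bot.read_camera("top"); C=cloud("top",d)
b=C[185:195,246:258].reshape(-1,3); 
z1=C[136:145,244:252,2]; z2=C[165:175,245:265,2]; print("top z far/mid",np.median(z1),np.median(z2))
p0=np.load("top0.npz")['p']; print("bystander px diff",[int((abs(p[a:b,c:e].astype(int)-p0[a:b,c:e])>60).sum()) for a,b,c,e in((130,185,203,222),(128,152,285,312),(160,190,110,150),(200,250,415,475),(262,295,155,235))])
bot.close_job(); print(bot.state()['t'])
E
```

```text
board [0.6239 0.0931 0.0421 0.12  ] res 0.3 hole jig mm [-0.1 -0.6] relyaw 0.004
edge y 0.049
top z far/mid 0.03394367503526774 0.0343247000769864
bystander px diff [0, 0, 0, 0, 0]
the job is handed in; nothing more can be done
the job is handed in; nothing more can be done
```

The board is seated on the pin and flush with the stop bar, the turn-bar is swung square across it, and I handed the job in about 24 s into the 72 s allowed.

I pushed the board along its right edge, then on its near end until the hole dropped over the pin. I swung it against the stop, where the wrist force read about 9.5 N. Then I moved the turn-bar by its knob, loosely held between the fingers, until it reached its hard stop at about 5 N. Finally I backed off and lifted clear.

**Last checks (top camera):**
- **Hole:** it is 0.6 mm from the pin axis.
- **Alignment:** the board is 0.004 rad off parallel with the jig. The edge point is at y = 49 mm, against the stop face at 50 mm.
- **Flatness:** the board's top measures about 34 mm high at both places I measured, against 33 mm nominal.
- **Turn-bar:** by eye it is square across, in both views.
- **Bystanders:** the wrench, tape, glue, template and offcut show no change in the pictures. I did not check the hammer this way, but the arm stayed well away from it.

**Disagreements:** an earlier fit, with the arm partly hiding the board, put the hole 5 mm off (scene and top cameras) or 9 mm off (scene alone). That is more than the 3 mm play allows, so I took it as measurement error. I did not repeat the scene-camera fit at the end. The recogniser also put the knob about 35 mm from where both cameras showed it, so I used my own measurement.

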